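Slide the lens carrier home and throw the toggle clamp

TASK

With your fingertips, push the lens carrier along its lane by its black block until it rests fully against the end stop. Then push the red clamp handle over, away from the lane, past its dead point until it snaps down into lock with the clamp's foot on the carrier. Lift nothing, leave the other things on the bench where they are, and finish clear of everything.

Things in the scene. Friction and masses are not known exactly. Their poses are not given: they have to be found in the camera images.
- fixture: clamping fixture fixed to the bench: aluminium base plate 12 mm thick. Origin on the bench surface; plate spans x -115 to +85, y -102 to +102 mm. +x: the way the carrier slides home, in a lane along x centred at y = -45 mm, 80 mm wide between two dark rails 9 mm high. A toggle clamp stands beside the lane (+y) in the plane x = +30 mm: two steel cheeks 72 mm high, 36 mm over both in x.
- stop_face (a point): middle of the face of the dark steel stop block (20 mm high) that ends the lane, against which the carrier's front edge must rest; 20 mm above the bench. Axes as the fixture's.
- carrier: grey lens carrier, loose in the lane: plate 100 (x) x 77 (y) x 16 mm with 12 small brass-and-glass lens rings on top, 0.25 to 0.5 kg; origin at the centre of its underside, which lies on the base plate 12 mm above the bench. Home when its +x edge meets the stop: origin at x = +20, y = -45 mm in the fixture's frame. It starts 30 to 55 mm short of that.
- push_face (a point): middle of the flat rear (-x) face of the black push block, 12 (x) x 44 (y) mm, flush with the carrier's rear edge; block top 40 mm and this point 28 mm above the carrier's underside; 100 mm behind the carrier's front edge. Pushing here towards the fixture's +x slides the carrier home; friction is only a few newtons. Axes as the carrier's.
- clamp_arm: steel arm of the toggle clamp, 80 mm long with a black rubber foot; while open it stands up leaning over the lane (top about 130 mm above the bench, foot reaching to about fixture y = -5 mm); it comes down on to the carrier as the handle is thrown and is driven only by it. Origin on its pivot, 52 mm above the bench.
- handle (a joint): red handle's angle (rad): 0 open, leaning 10 degrees from upright towards the lane (fixture -y); 1.571 locked, lying to fixture +y, 10 degrees above level. It swings in the plane x = +30 mm. Over-centre: it resists up to the dead point at about 0.9 (at most about 0.65 N m, 6 to 7 N near its end), then snaps on by itself to about 1.56 and stays. Left short of the dead point it springs back to 0.
- handle_pivot (a point): the handle's pivot axis (along fixture x), at fixture x = 30, y = 64, height 60 mm. Axes as the fixture's.
- handle_tip (a point): centre of the round end of the red grip, 104 mm from the pivot; the grip is a round bar 20 mm across that reaches from 50 mm to 114 mm from the pivot; in the open position its end is about 172 mm above the bench, locked about 78 mm. This point's axes turn with the handle.
- pad_a: beige perforated ceramic pad A, 55 x 55 x 8 mm, lying near the fixture; a bystander, not to be disturbed; origin at the centre of its underside.
- pad_b: beige perforated ceramic pad B, 55 x 55 x 8 mm, lying near the fixture; a bystander, not to be disturbed; origin at the centre of its underside.
- cap: yellow plastic screw cap, 40 mm across, 36 mm tall, standing near the fixture; a bystander, not to be disturbed; origin at the centre of its underside.
- tape_roll: yellow tape roll core, lying flat, 84 mm outside diameter, 22 mm high; a bystander, not to be disturbed; origin at the centre of its underside.
- spare_ring: loose brass lens ring, 28 mm across, 12 mm high, standing on the fixture's base plate on the clamp side, about 85 mm robot-side (-x of the fixture) of the handle's swing plane; a bystander, not to be disturbed; origin at the centre of its underside.
- bottle: glass dispenser bottle with a steel pump top, 74 mm across, 112 mm tall; a bystander, not to be disturbed; origin at the centre of its underside.
- driver: small screwdriver with a blue handle, 150 mm long, lying flat; a bystander, not to be disturbed; origin under the middle of its length.
Mind the look-alikes: they are no part of the job. Of the things like the carrier, leave any that is blue, brown or orange; of the rest the smaller one is meant.

How it is judged:
By the outcome, as a careful person would: the job done as asked, in the order asked, and still so for the second after the job is handed in, with the robot touching nothing.
It also fails if it takes over 54 s, if anything falls off the work surface, if the arm or the gripper's body presses on something with over 40 N, if the wrist force passes 120 N, or if a joint passes its speed limit or range.

ROBOT

A 7-joint arm with a two-finger parallel gripper is mounted at the origin on the work surface. World frame = base frame: x ahead of the robot, y to its left, z up, the work surface at z = 0. Lengths are in m, angles in rad, forces in N, time in s.
With the tool pointing down it reaches from about 0.35 to 0.775 m from the base axis. Payload 3.1 kg.
Tool frame: the origin (TCP) lies on the centre line of the jaws, within the pads' length; the fingertips stand 17 mm ahead of it and the grasp point (between the pads) lies 2 mm behind it; z points along the fingers, y is the direction in which the jaws open and shut (so a half turn about z gives the same grasp; the last joint's range is limited). The gripper opens to 85 mm and grips with 20 to 120 N. Pads are 22 mm wide; open, the fingers measure 114 mm over their backs; the gripper's body (76 mm by 85 mm) begins 54 mm behind the grasp point. The pads swing forward as they close: fully open they stand 13 mm farther back than shut.
Start: joints at [1.22, 0.311, 0.014, 1.512, -0.004, 1.319, -0.027], TCP at [0.167, -0.524, 0.248] pointing down, gripper open.
Joint ranges: [-2.7, 2.7], [-0.3, 1.91], [-1.27, 1.3], [0.12, 2.57], [-1.44, 4.58], [0.2, 2.03], [-3.05, 3.05]. Speed limits (rad/s): [2.79, 2.79, 3.14, 3.14, 3.14, 3.14, 3.14].

INTERFACE

Orientations are given as a unit quaternion [x, y, z, w].
In Python, from plant import arm gives the robot as it stands.
- The arm moves only by the tool apply_moves, never from a script. Its argument "increments" is a list that holds one entry, the list of rows, each a list of 6 numbers: the shift along the tool's x, y, z in units of 50 mm (1.0 is 50 mm), then the turn, a rotation vector about the tool's x, y, z in units of 5 degrees (1.0 is 5 degrees). In form: [[[dx, dy, dz, ax, ay, az], ...]]. A call has 1 to 8 rows; each row is the pose to reach, as a shift and turn from the pose commanded when the call began, along the tool's axes at that moment; what a row does not reach only later rows make up. A row lasts 1/8 s, in which the tool goes at most 62.5 mm and 10.7 degrees, less where a joint would pass 70% of its speed; a pose out of reach is approached as far as the arm can. A call with a gripper value outside its range is refused whole. "claw" is the opening in per cent of the stroke, from 0 (shut) to 100 (fully open), set as the call begins (left out, the last holds). The fingers move at their own pace and stop on an object; the grip force is fixed at half the most. Time passes only in rows, so rows that repeat a pose let the fingers close. It gives the time, the measured TCP pose, the force and the opening at its end, in the units of the state.
- arm.sense(): the state, without advancing time (a new reading comes with each control period).
- arm.snapshot(name): name is "scene" or "side" or "wrist"; returns the picture (420x560x3 uint8, red, green, blue); there is no depth.
- arm.camera_info(name): a dict with "intrinsics" (3x3 intrinsics, pixels), "R" (3x3) and "t" (3): a world point X has camera coordinates R X + t. Camera axes: x right, y down, z forward; pixel columns grow to the right and rows downward; lengths in m; the calibration is good to about 2 mm. A picture is of the moment at which its call begins: read the wrist's pose just before it. camera_info takes no time and is no camera call; for the wrist camera it gives the pose at the moment of the call.
- arm.hand_in(): hands the job in, once; it reports no verdict.
Trained networks look in the newest picture that a camera, given by its name, has taken for a name from the list of things; names that differ only in an ending like _2 or _b are one class to them, and where a whole thing is asked for, a point or a joint stands for the part that bears it (a point fixed in the world has none). Each returns a list of dicts, best first, with "p" (0 to 1); they miss things now and then, are a little off and sometimes report something else, mostly with a low value. They report only what shows in the picture. A call takes as long as a camera call. They do not tell look-alikes from the thing itself.
- arm.search_frame(thing, camera): "location" ([x, y, z] in m, in world coordinates, good to about 4 mm: the middle of the surface that is visible of it).
The state is a dict: "clock": time; "qpos": joint angles; "qvel": joint speeds; "joint_torque": joint torques, N m; "tool_pos": TCP position; "tool_rot": TCP orientation; "wrist_force": force on the tool from outside, world axes, zero at the start; "wrist_torque": the same for the moment, N m; "opening": opening from 0.0 (shut) to 1.0 (fully open).
Only numpy, scipy, OpenCV 4.12 (cv2) and the standard library are available. Lean on these libraries where they do the work, as an engineer would, in place of code of your own. Each camera call takes 0.05 s, during which the arm holds its last target. There are 200 camera calls.

## Working session

There is one attempt and no reset: what is moved stays moved. The work goes in short steps, Python scripts to look and compute and a tool call to move; the robot and the scene stay as the last step left them, time stands still between calls to the robot, and variables do not carry over. Pictures are saved under pics/ and viewed, about 8 in all and at most 12, crops included, and the job is handed in when it is done.

Besides the shell and the picture viewer there is one more tool, called as name(argument=value, ...), one argument or row to a line, values as JSON. apply_moves: Moves the arm, as the interface text tells. Its arguments: {"type":"object","properties":{"increments":{"type":"array"},"claw":{"type":"number"}},"required":["increments"]}

```bash
mkdir -p pics; ls; cat > h.py <<'E'
import numpy as np, cv2
from plant import arm
def snap(cam,name):
    im=arm.snapshot(cam); cv2.imwrite(f'pics/{name}.png',im[:,:,::-1]); return im
def proj(cam,X):
    c=arm.camera_info(cam); p=np.array(c['R'])@np.array(X)+np.array(c['t']); q=np.array(c['intrinsics'])@p; return q[:2]/q[2]
def ray(cam,uv,z):
    c=arm.camera_info(cam); R=np.array(c['R']); t=np.array(c['t'])
    d=R.T@np.linalg.inv(np.array(c['intrinsics']))@np.array([uv[0],uv[1],1.]); o=-R.T@t
    return o+d*(z-o[2])/d[2]
E
python3 - <<'E'
from h import *
s=arm.sense();print({k:np.round(v,3).tolist() for k,v in s.items()})
a=snap('scene','scene0');b=snap('side','side0')
cv2.imwrite('pics/both.png',cv2.resize(np.hstack([a,b])[:,:,::-1],(800,300)))
for cam in('scene','side'):
  for n in('fixture','stop_face','carrier','push_face','clamp_arm','handle','handle_tip','pad_a','cap','tape_roll','spare_ring','bottle','driver'):
    try: print(cam,n,[(np.round(d['location'],3).tolist(),round(d['p'],2),proj(cam,d['location']).round().tolist()) for d in arm.search_frame(n,cam)][:4])
    except Exception as e: print(cam,n,e)
E
```

```text
pics
{'clock': 0.0, 'qpos': [1.22, 0.312, 0.014, 1.513, -0.004, 1.319, -0.027], 'qvel': [0.001, -0.0, 0.001, -0.0, 0.001, -0.001, 0.0], 'joint_torque': [0.0, -37.992, 0.146, -23.059, 0.012, 0.014, 0.0], 'tool_pos': [0.167, -0.523, 0.247], 'tool_rot': [0.988, 0.154, -0.0, -0.001], 'wrist_force': [0.2, -1.47, -0.367], 'wrist_torque': [0.057, 0.008, 0.034], 'opening': 0.998}
scene fixture [([0.572, -0.079, 0.01], 0.74, [288.0, 245.0])]
scene stop_face [([0.575, -0.085, 0.01], 0.84, [286.0, 244.0])]
scene carrier [([0.758, -0.353, 0.017], 0.94, [179.0, 221.0]), ([0.322, -0.183, 0.02], 0.88, [322.0, 174.0]), ([0.504, -0.154, 0.03], 0.8, [287.0, 212.0]), ([0.334, 0.098, 0.026], 0.71, [389.0, 233.0])]
scene push_face [([0.332, 0.101, 0.022], 0.93, [390.0, 234.0]), ([0.507, -0.153, 0.025], 0.89, [287.0, 213.0]), ([0.761, -0.357, 0.021], 0.86, [177.0, 220.0]), ([0.5, -0.503, 0.018], 0.82, [216.0, 145.0])]
scene clamp_arm [([0.596, -0.099, 0.108], 0.63, [277.0, 230.0])]
scene handle [([0.604, -0.071, 0.139], 0.73, [282.0, 234.0]), ([0.576, -0.082, 0.005], 0.21, [286.0, 246.0])]
scene handle_ti
[... 1050 characters left out ...]
, [251.0, 201.0]), ([0.465, -0.342, 0.045], 0.39, [356.0, 197.0])]
side handle [([0.59, -0.074, 0.133], 0.72, [243.0, 195.0])]
side handle_tip [([0.594, -0.072, 0.131], 0.84, [241.0, 195.0])]
side pad_a [([0.718, -0.009, 0.01], 0.67, [190.0, 222.0]), ([0.575, -0.326, 0.009], 0.61, [318.0, 192.0])]
side cap [([0.492, -0.258, 0.029], 0.64, [326.0, 212.0])]
side tape_roll [([0.508, 0.071, 0.02], 0.93, [219.0, 283.0]), ([0.503, -0.145, 0.032], 0.49, [291.0, 231.0])]
side spare_ring [([0.518, -0.048, 0.019], 0.54, [257.0, 253.0])]
side bottle [([0.462, -0.342, 0.046], 0.68, [357.0, 198.0])]
side driver [([0.336, -0.297, 0.019], 0.6, [387.0, 239.0]), ([0.515, -0.045, 0.018], 0.58, [257.0, 254.0])]
```

View pics/scene0.png

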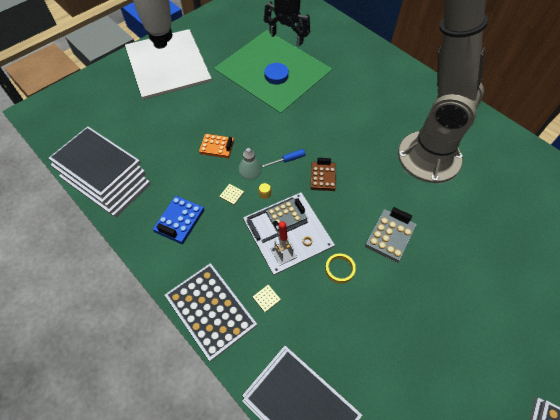

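View pics/side0.png

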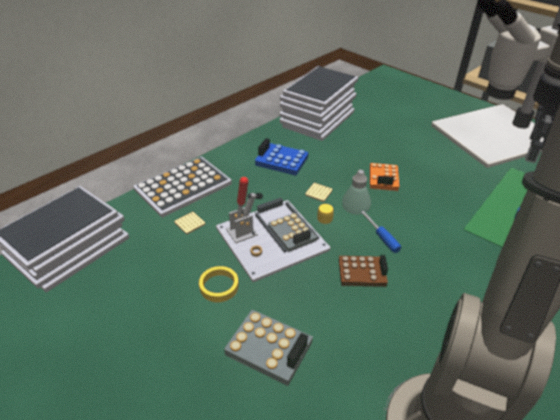

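The grey candidates are the one in the fixture at scene (287,212) and the larger one on the bench at (390,234). The others are brown (322,174), orange (216,145) and blue (179,221), so they are excluded. The smaller grey one, lying in the fixture, fits. I'll confirm it in an enlarged crop.

```bash
python3 - <<'E'
from h import *
a=cv2.imread('pics/scene0.png')[180:280,235:345];b=cv2.imread('pics/side0.png')[170:285,210:335]
A=cv2.resize(a,(440,400),interpolation=cv2.INTER_CUBIC);B=cv2.resize(b,None,fx=2.88,fy=2.88,interpolation=cv2.INTER_CUBIC)
o=np.zeros((400,800,3),np.uint8);o[:,:440]=A;o[:B.shape[0],440:440+B.shape[1]]=B[:,:360];cv2.imwrite('pics/crop.png',o)
E
```

```text
(no output)
```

View pics/crop.png

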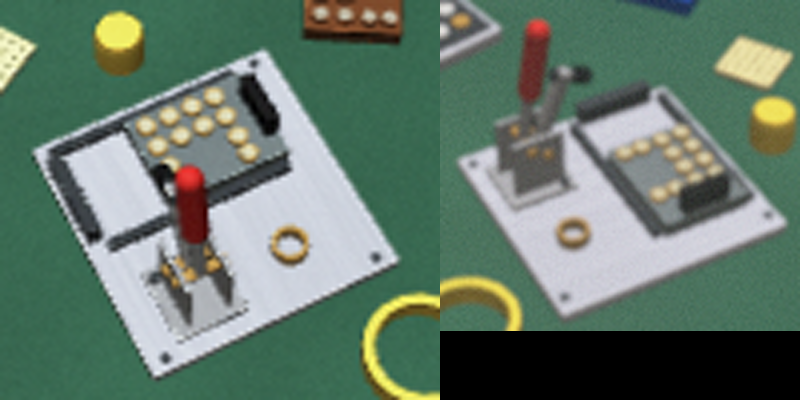

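```bash
python3 - <<'E'
from h import *
from scipy.optimize import least_squares
F=np.array([[-115,-102,12],[-115,102,12],[85,102,12],[85,-102,12]])/1e3
sc=np.array([[268,50],[398,262],[155,377],[35,152]])/4+[235,180]
sd=np.array([[345,222],[125,318],[20,157],[223,88]])/2.88+[210,170]
def T(p,X): c,s=np.cos(p[2]),np.sin(p[2]); return np.array([p[0]+c*X[0]-s*X[1],p[1]+s*X[0]+c*X[1],X[2]])
def res(p,use=(0,1)):
    r=[]
    for k in use:
        for X,u in zip(F,(sc,sd)[k]): r.append(proj(('scene','side')[k],T(p,X))-u)
    return np.ravel(r)
for use in((0,),(1,),(0,1)):
    r=least_squares(res,[.57,-.08,0],args=(use,));print(use,r.x.round(4),np.round(r.fun,1).tolist())
p=r.x
for n,X in dict(push_start=[-.08-.04,-.045,.04],home_push=[-.03,-.045,.04],stop=[.07,-.045,.02],pivot=[.03,.064,.06],tip0=[.03,.064-.018,.162],ring=[-.055,.05,.02]).items(): print(n,T(p,X).round(3), proj('scene',T(p,X)).round(),proj('side',T(p,X)).round())
E
```

```text
(0,) [ 0.5545 -0.1142 -0.2814] [-0.1, -0.1, 0.8, 0.0, -0.2, 0.4, -0.5, -0.5]
(1,) [ 0.5519 -0.1196 -0.2738] [1.0, 0.4, -0.3, -0.8, -0.9, 0.8, 0.3, -0.6]
(0, 1) [ 0.5525 -0.1175 -0.2766] [-0.6, -1.2, 0.5, -1.4, -0.3, -0.8, -0.7, -1.4, 0.1, 0.9, -1.4, -0.5, -1.7, 1.0, -0.3, -0.3]
push_start [ 0.425 -0.128  0.04 ] [312. 200.] [311. 249.]
home_push [ 0.511 -0.153  0.04 ] [286. 212.] [291. 225.]
stop [ 0.608 -0.18   0.02 ] [256. 228.] [271. 208.]
pivot [ 0.599 -0.064  0.06 ] [285. 247.] [238. 219.]
tip0 [ 0.594 -0.081  0.162] [283. 225.] [243. 182.]
ring [ 0.513 -0.054  0.02 ] [308. 237.] [260. 252.]
```

The crop confirms it: the small grey carrier with the black block at crop (260,105) sits in the lane, and the stop is at (75,195). Fixture yaw is about -0.277. I'll shut the jaws and hover behind the block, with tool y along fixture +x.

apply_moves(
  increments=[
    [[0.9, -0.74, 0.1, 0, 0, -1.4], [1.8, -1.49, 0.2, 0, 0, -2.8], [2.7, -2.23, 0.4, 0, 0, -4.2], [3.6, -2.98, 0.6, 0, 0, -5.6], [4.5, -3.7, 0.8, 0, 0, -7], [5.4, -4.45, 1.0, 0, 0, -8.4], [6.3, -5.2, 1.2, 0, 0, -9.8], [7.32, -5.96, 1.5, 0, 0, -11.28]],
  ],
  claw=0,
)

```text
clock: 2.4
tool_pos: [0.4248, -0.13, 0.1743]
tool_rot: [0.797, 0.604, 0.0, 0.001]
wrist_force: [0.5, 0.1, 0.3]
opening: 0.001
```

apply_moves(
  increments=[
    [[0, 0, 0, 0, 0, 0], [0, 0, 0, 0, 0, 0], [0, 0, 0, 0, 0, 0]],
  ],
)

```text
clock: 2.78
tool_pos: [0.4231, -0.1329, 0.1741]
tool_rot: [0.799, 0.601, -0.0, 0.0]
wrist_force: [-0.5, -0.8, 0.5]
opening: 0.0
```

```bash
cat >> h.py <<'E'
P=[.5525,-.1175,-.2766]
def W(X,p=P): c,s=np.cos(p[2]),np.sin(p[2]); return np.array([p[0]+c*X[0]-s*X[1],p[1]+s*X[0]+c*X[1],X[2]])
def Fx(X,p=P): c,s=np.cos(p[2]),np.sin(p[2]); d=np.array(X)-[p[0],p[1],0]; return np.array([c*d[0]+s*d[1],-s*d[0]+c*d[1],d[2]])
def st():
    s=arm.sense(); from scipy.spatial.transform import Rotation as R
    print('t',round(s['clock'],2),'fix',(Fx(s['tool_pos'])*1e3).round(1),'F',np.round(s['wrist_force'],1),'yaw_y-fix',np.rad2deg(np.arctan2(*R.from_quat(s['tool_rot']).as_matrix()[[1,0],1])-P[2]).round(2),'op',round(s['opening'],2))
E
python3 - <<'E'
from h import *
st()
a=snap('wrist','w1')
for n in('push_face','carrier','handle_tip','stop_face','spare_ring'):
    print(n,[(d['p'],(Fx(d['location'])*1e3).round(),proj('wrist',d['location']).round()) for d in arm.search_frame(n,'wrist')][:3])
for X in([-.115,-.102,.012],[-.115,.102,.012],[.085,-.102,.012],[.085,.102,.012],[.07,-.045,.032],[-.085,-.045,.052]): print(X,proj('wrist',W(X)).round())
E
```

```text
t 2.77 fix [-120.3  -50.1  174.1] F [-0.5 -0.8  0.5] yaw_y-fix -0.26 op 0.0
push_face [(0.93, array([-205., -119.,   18.]), array([181., 265.])), (0.85, array([-36., -41.,  26.]), array([379., 183.])), (0.75, array([-293.,   83.,   23.]), array([33., 15.]))]
carrier [(0.73, array([-34., -41.,  25.]), array([381., 182.])), (0.58, array([-292.,   86.,   20.]), array([37., 11.])), (0.57, array([-202., -121.,   14.]), array([186., 265.]))]
handle_tip [(0.57, array([24., 61., 87.]), array([533.,  31.]))]
stop_face [(0.56, array([ 5., 30., 12.]), array([433.,  93.]))]
spare_ring [(0.81, array([-43.,  60.,  23.]), array([379.,  50.]))]
[-0.115, -0.102, 0.012] [281. 246.]
[-0.115, 0.102, 0.012] [282. -10.]
[0.085, -0.102, 0.012] [502. 246.]
[0.085, 0.102, 0.012] [555. -11.]
[0.07, -0.045, 0.032] [513. 190.]
[-0.085, -0.045, 0.052] [322. 198.]
```

View pics/w1.png

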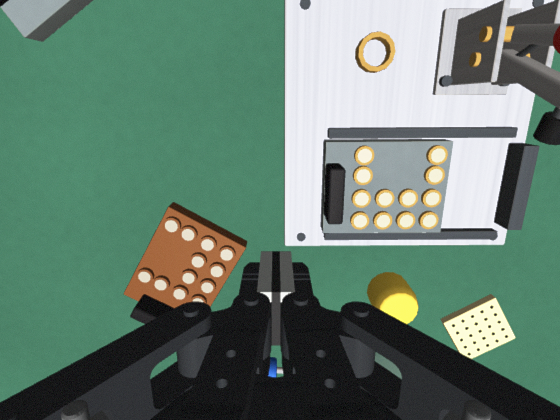

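The wrist view shows the plate edges at columns 286 and 505 (predicted 281 and 502) and the bottom edge at row 246. The black block's rear face is at column 324, rows 165–222, so the push face is at fixture x ≈ -84 and the path is clear. I'll descend behind it.

apply_moves(
  increments=[
    [[0.12, 0, 0.8, 0, 0, 0], [0.12, 0, 1.6, 0, 0, 0], [0.12, 0, 2.2, 0, 0, 0], [0.12, 0, 2.44, 0, 0, 0], [0.12, 0, 2.44, 0, 0, 0]],
  ],
)

```text
clock: 3.7
tool_pos: [0.4251, -0.1253, 0.0517]
tool_rot: [0.798, 0.602, -0.0, -0.0]
wrist_force: [0.0, 0.1, 0.4]
opening: 0.002
```

apply_moves(
  increments=[
    [[0, 0.12, 0, 0, 0, 0], [0, 0.24, 0, 0, 0, 0], [0, 0.36, 0, 0, 0, 0], [0, 0.48, 0, 0, 0, 0], [0, 0.6, 0, 0, 0, 0], [0, 0.7, 0, 0, 0, 0], [0, 0.8, 0, 0, 0, 0], [0, 0.9, 0, 0, 0, 0]],
  ],
)

```text
clock: 4.7
tool_pos: [0.4665, -0.137, 0.0514]
tool_rot: [0.798, 0.603, -0.002, -0.002]
wrist_force: [-4.8, 1.4, 4.7]
opening: 0.001
```

```bash
python3 - <<'E'
from h import *
st()
E
```

```text
t 4.7 fix [-77.4 -42.3  51.4] F [-4.8  1.4  4.7] yaw_y-fix -0.05 op 0.0
```

apply_moves(
  increments=[
    [[0, 0.08, 0, 0, 0, 0], [0, 0.16, 0, 0, 0, 0], [0, 0.24, 0, 0, 0, 0], [0, 0.32, 0, 0, 0, 0], [0, 0.38, 0, 0, 0, 0], [0, 0.44, 0, 0, 0, 0], [0, 0.48, 0, 0, 0, 0], [0, 0.52, 0, 0, 0, 0]],
  ],
)

```text
clock: 5.7
tool_pos: [0.4936, -0.1448, 0.0519]
tool_rot: [0.798, 0.602, -0.0, -0.0]
wrist_force: [-2.0, 1.0, -0.9]
opening: 0.0
```

apply_moves(
  increments=[
    [[0, 0.03, 0, 0, 0, 0], [0, 0.06, 0, 0, 0, 0], [0, 0.09, 0, 0, 0, 0], [0, 0.12, 0, 0, 0, 0]],
  ],
)

```text
clock: 6.2
tool_pos: [0.4994, -0.1464, 0.0519]
tool_rot: [0.798, 0.602, -0.0, -0.0]
wrist_force: [-1.6, 0.7, -0.6]
opening: -0.001
```

```bash
python3 - <<'E'
from h import *
st();snap('wrist','w2')
E
```

```text
t 6.2 fix [-43.1 -42.3  51.9] F [-1.6  0.7 -0.6] yaw_y-fix -0.06 op -0.0
```

View pics/w2.png

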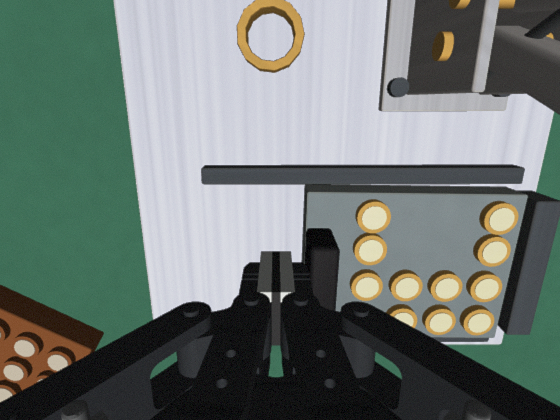

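The carrier is almost at the stop: its front edge is at column ~520 and the stop face at ~525. I'll keep going until the force rises.

apply_moves(
  increments=[
    [[0, 0.03, 0, 0, 0, 0], [0, 0.06, 0, 0, 0, 0], [0, 0.09, 0, 0, 0, 0], [0, 0.12, 0, 0, 0, 0]],
  ],
)

```text
clock: 6.75
tool_pos: [0.501, -0.1469, 0.0518]
tool_rot: [0.798, 0.603, -0.003, -0.003]
wrist_force: [-13.0, 3.2, 8.0]
opening: 0.002
```

```bash
python3 - <<'E'
from h import *
st()
E
```

```text
t 6.75 fix [-41.5 -42.4  51.8] F [-13.    3.2   8. ] yaw_y-fix -0.05 op 0.0
```

apply_moves(
  increments=[
    [[0, 0.03, 0, 0, 0, 0], [0, 0.05, 0, 0, 0, 0], [0, 0.05, 0, 0, 0, 0], [0, 0.05, 0, 0, 0, 0]],
  ],
)

```text
clock: 7.25
tool_pos: [0.5011, -0.147, 0.0516]
tool_rot: [0.798, 0.603, -0.005, -0.005]
wrist_force: [-15.7, 4.3, 11.8]
opening: -0.001
```

```bash
python3 - <<'E'
from h import *
st();a=snap('wrist','w3');cv2.imwrite('pics/w3c.png',cv2.resize(a[170:360,290:560,::-1],(780,549)))
E
```

```text
t 7.25 fix [-41.4 -42.4  51.6] F [-15.7   4.3  11.8] yaw_y-fix -0.04 op -0.0
```

View pics/w3c.png

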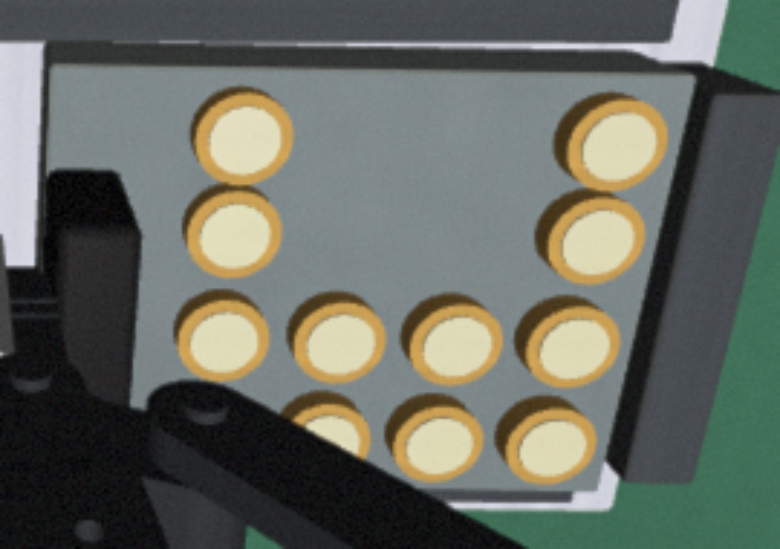

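The front edge now meets the stop squarely, the force rose to 16 N and motion has stopped, so the carrier is home. I'll back off, rise and go over to the lane side of the handle.

apply_moves(
  increments=[
    [[0, -0.25, 0, 0, 0, 0], [0, -0.5, 0, 0, 0, 0], [0, -0.5, -1, 0, 0, 0], [0, -0.5, -2, 0, 0, 0], [0, -0.5, -3, 0, 0, 0], [0, -0.5, -3.3, 0, 0, 0], [0.3, 0, -3.3, 0, 0, 0], [0.6, 0.6, -3.3, 0, 0, 0]],
  ],
)

```text
clock: 8.3
tool_pos: [0.5451, -0.1285, 0.2169]
tool_rot: [0.798, 0.602, -0.0, 0.001]
wrist_force: [0.9, 0.1, 0.6]
opening: -0.003
```

apply_moves(
  increments=[
    [[0.2, 0.4, 0, 0, 0, 0], [0.4, 0.75, 0, 0, 0, 0], [0.4, 0.75, 0, 0, 0, 0], [0.4, 0.75, 0, 0, 0, 0]],
  ],
)

```text
clock: 8.8
tool_pos: [0.5853, -0.1195, 0.2163]
tool_rot: [0.798, 0.602, -0.001, -0.0]
wrist_force: [0.6, 0.3, 0.0]
opening: 0.0
```

```bash
python3 - <<'E'
from h import *
st()
a=snap('side','s4');b=snap('wrist','w4')
for cam in('side','wrist'):
 for n in('handle_tip','handle','clamp_arm','carrier'): print(cam,n,[(d['p'],(Fx(d['location'])*1e3).round()) for d in arm.search_frame(n,cam)][:2])
s=cv2.resize(a[130:280,200:330],(485,560));
cv2.imwrite('pics/c4.png',np.hstack([s,cv2.resize(b,(315,560))])[:,:,::-1])
E
```

```text
t 8.8 fix [ 32.1   7.  216.3] F [0.6 0.3 0. ] yaw_y-fix -0.07 op 0.0
side handle_tip [(0.71, array([ 26.,  53., 133.]))]
side handle [(0.75, array([ 24.,  54., 135.]))]
side clamp_arm [(0.6, array([ 25.,  33., 106.])), (0.18, array([-92., 170.,  20.]))]
side carrier [(0.93, array([ 240., -179.,   18.])), (0.79, array([-284.,  155.,   20.]))]
wrist handle_tip [(0.89, array([ 29.,  53., 165.]))]
wrist handle [(0.61, array([ 34.,  53., 164.]))]
wrist clamp_arm [(0.67, array([ 29.,   8., 114.]))]
wrist carrier [(0.97, array([-201., -129.,   15.])), (0.68, array([ 273., -148.,   20.]))]
```

View pics/c4.png

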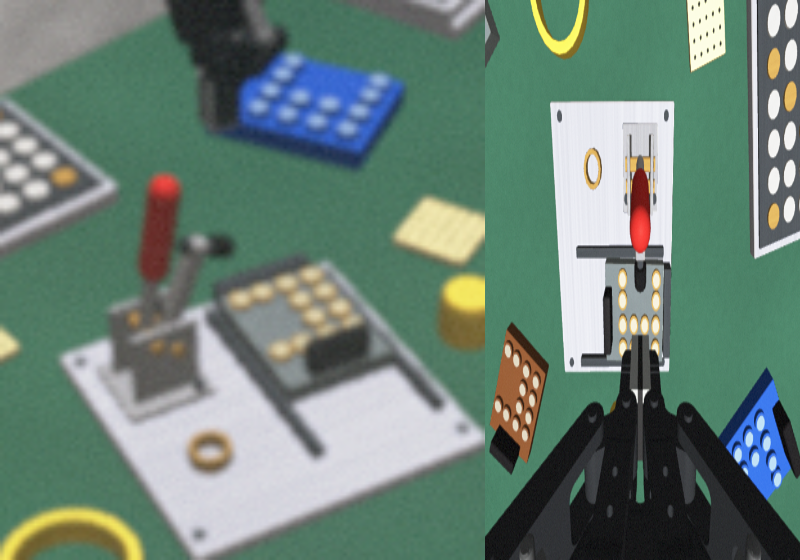

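Fingers and handle line up in x (both at column ~640 of the right panel), and the carrier stays at the stop. I'll descend and push the handle along its arc.

apply_moves(
  increments=[
    [[0, 0, 0.5, 0, 0, 0], [0, 0, 1.0, 0, 0, 0], [0.2, 0, 1.0, 0, 0, 0], [0.4, 0, 1.0, 0, 0, 0], [0.55, 0, 1.0, 0, 0, 0], [0.7, 0, 1.0, 0, 0, 0]],
  ],
)

```text
clock: 10.05
tool_pos: [0.5956, -0.089, 0.1692]
tool_rot: [0.799, 0.601, -0.002, 0.003]
wrist_force: [-3.7, -6.1, 4.0]
opening: 0.002
```

```bash
python3 - <<'E'
from h import *
st()
E
```

```text
t 10.05 fix [ 33.7  39.2 169.2] F [-3.7 -6.1  4. ] yaw_y-fix -0.2 op 0.0
```

apply_moves(
  increments=[
    [[0.2, 0, 0, 0, 0, 0], [0.4, 0, 0, 0, 0, 0], [0.6, 0, 0, 0, 0, 0], [0.8, 0, 0.05, 0, 0, 0], [0.95, 0, 0.1, 0, 0, 0], [1.1, 0, 0.18, 0, 0, 0]],
  ],
)

```text
clock: 10.8
tool_pos: [0.6117, -0.0308, 0.1582]
tool_rot: [0.798, 0.603, 0.001, -0.0]
wrist_force: [0.8, -1.1, 0.4]
opening: -0.0
```

```bash
python3 - <<'E'
from h import *
st()
E
```

```text
t 10.8 fix [ 33.2  99.5 158.2] F [ 0.8 -1.1  0.4] yaw_y-fix -0.0 op -0.0
```

```bash
python3 - <<'E'
from h import *
a=snap('side','s5');b=snap('scene','c5')
for cam in('side','scene'):
 for n in('handle_tip','clamp_arm'): print(cam,n,[(d['p'],(Fx(d['location'])*1e3).round()) for d in arm.search_frame(n,cam)][:2])
cv2.imwrite('pics/c5.png',np.hstack([cv2.resize(a[140:280,190:320],(400,430)),cv2.resize(b[170:290,230:345],(400,430))])[:,:,::-1])
E
```

```text
side handle_tip [(0.72, array([ 23., 105., 123.])), (0.57, array([ 10., -40.,  27.]))]
side clamp_arm [(0.54, array([26.,  8., 81.]))]
scene handle_tip [(0.52, array([ 35., 116., 143.]))]
scene clamp_arm []
```

View pics/c5.png

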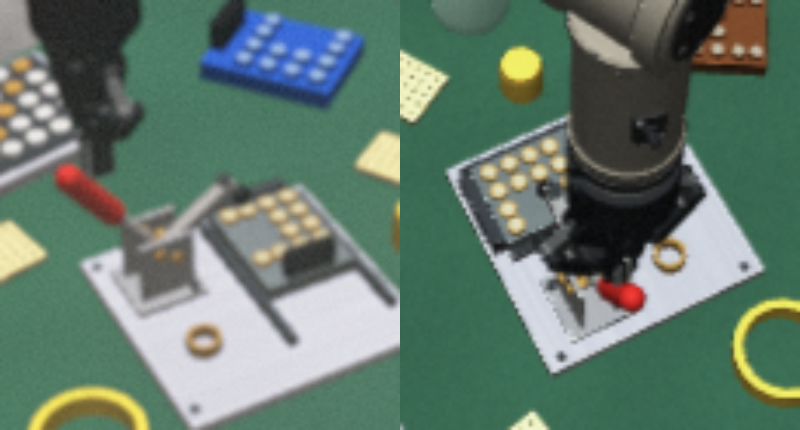

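The handle is near its dead point at about 45° with the finger still behind it, and the arm is partly down. I'll continue along the arc.

apply_moves(
  increments=[
    [[0.1, 0, 0.1, 0, 0, 0], [0.2, 0, 0.22, 0, 0, 0], [0.3, 0, 0.35, 0, 0, 0], [0.4, 0, 0.5, 0, 0, 0], [0.5, 0, 0.65, 0, 0, 0], [0.5, 0, 0.65, 0, 0, 0]],
  ],
)

```text
clock: 11.85
tool_pos: [0.617, -0.0077, 0.1243]
tool_rot: [0.798, 0.603, -0.001, -0.001]
wrist_force: [0.2, -0.9, -0.2]
opening: 0.003
```

```bash
python3 - <<'E'
from h import *
st()
for n in('handle_tip','clamp_arm'):
  snap('side','s6'); print(n,[(d['p'],(Fx(d['location'])*1e3).round()) for d in arm.search_frame(n,'side')][:2])
E
```

```text
t 11.85 fix [ 32.1 123.2 124.3] F [ 0.2 -0.9 -0.2] yaw_y-fix 0.01 op 0.0
handle_tip [(0.76, array([ 28., 132.,  78.]))]
clamp_arm [(0.52, array([27., -1., 57.])), (0.31, array([ 28., 129.,  78.]))]
```

It snapped: the grip is at z ≈ 78 mm and the arm is down. I'll retreat up and back, then verify.

apply_moves(
  increments=[
    [[0, 0, -0.6, 0, 0, 0], [0, 0, -1.5, 0, 0, 0], [0, 0, -2.4, 0, 0, 0], [0, -0.8, -2.8, 0, 0, 0], [0, -1.8, -2.8, 0, 0, 0], [0, -2.8, -2.8, 0, 0, 0], [0, -3.6, -2.8, 0, 0, 0], [0, -3.6, -2.8, 0, 0, 0]],
  ],
)

```text
clock: 13.05
tool_pos: [0.4422, 0.0418, 0.2661]
tool_rot: [0.797, 0.603, -0.0, 0.001]
wrist_force: [1.1, 0.2, 0.1]
opening: -0.001
```

```bash
python3 - <<'E'
from h import *
st()
a=snap('side','s7');b=snap('scene','c7')
for cam in('side','scene'):
 for n in('handle_tip','clamp_arm','spare_ring','cap','tape_roll','pad_a','bottle','driver'): print(cam,n,[(d['p'],np.round(d['location'],3)) for d in arm.search_frame(n,cam)][:2])
cv2.imwrite('pics/c7.png',np.hstack([cv2.resize(a[140:280,190:320],(400,430)),cv2.resize(b[170:290,230:345],(400,430))])[:,:,::-1])
E
```

```text
t 13.05 fix [-149.6  123.1  266.1] F [1.1 0.2 0.1] yaw_y-fix 0.08 op -0.0
side handle_tip [(0.76, array([ 0.614, -0.   ,  0.079])), (0.55, array([ 0.461, -0.344,  0.045]))]
side clamp_arm [(0.64, array([ 0.579, -0.125,  0.057]))]
side spare_ring [(0.54, array([ 0.518, -0.05 ,  0.016]))]
side cap [(0.82, array([ 0.489, -0.256,  0.03 ]))]
side tape_roll [(0.88, array([0.508, 0.076, 0.016])), (0.57, array([ 0.575, -0.323,  0.009]))]
side pad_a [(0.6, array([ 0.726, -0.005,  0.01 ])), (0.56, array([ 0.573, -0.322,  0.011]))]
side bottle [(0.98, array([ 0.462, -0.345,  0.048]))]
side driver [(0.81, array([ 0.338, -0.3  ,  0.02 ]))]
scene handle_tip [(0.68, array([0.618, 0.   , 0.081]))]
scene clamp_arm [(0.7, array([ 0.489, -0.348,  0.041])), (0.63, array([ 0.505, -0.258,  0.032]))]
scene spare_ring [(0.43, array([ 0.527, -0.048,  0.025])), (0.38, array([ 0.549, -0.088,  0.01 ]))]
scene cap [(0.53, array([ 0.5  , -0.259,  0.037]))]
scene tape_roll [(0.75, array([0.521, 0.072, 0.023])), (0.73, array([ 0.53 , -0.048,  0.025]))]
scene pad_a [(0.87, array([ 0.724, -0.004,  0.009])), (0.73, array([ 0.489, -0.347,  0.04 ]))]
scene bottle [(0.96, array([ 0.486, -0.347,  0.046]))]
scene driver [(0.8, array([ 0.352, -0.299,  0.02 ]))]
```

View pics/c7.png

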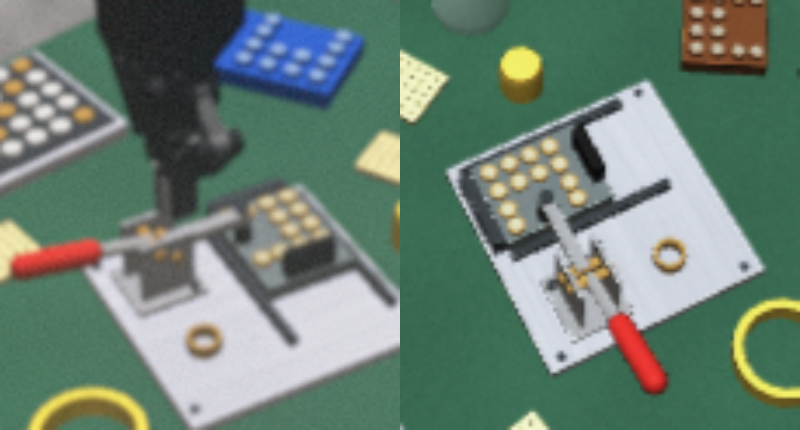

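The handle is locked to +y, the foot is on the carrier, and the carrier is against the stop. The bystanders have not moved and the arm is clear, so I'm handing in.

```bash
python3 -c "
from plant import arm
print(arm.hand_in())"
```

```text
the job is handed in; nothing more can be done
None
```

The carrier is home against the end stop and the clamp is locked down on it. I handed the job in at about 13 s of the 54 s allowed, and the hand-in gives no verdict.

- **Carrier:** I pushed the small grey carrier by its black block with the jaws shut. It stopped moving and the force rose to about 16 N sideways, 20 N in all. The close-up showed its front edge squarely on the stop.
- **Clamp:** I pushed the red handle along its arc past the dead point and it snapped over. Both cameras put the handle at about 80 mm high, against about 78 mm expected when locked. The last pictures show the foot on the carrier and the carrier still at the stop.
- **Bystanders and arm:** All the bystanders the networks found are within about 1 cm of where they were first seen, and they look untouched. Pad B has no reading of its own, because the networks treat the two pads as one class. The arm finished clear, with about 1 N on the wrist.
- **Disagreements:** My first fit of the fixture was off by about 4 mm along the lane, which the push did not need corrected. In the last scene picture the network named the bottle and the cap as the clamp arm, so I relied on the side camera and the picture for that check.

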